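Slide an adapter plate along the rail into the corner pocket of a locating fixture

ROBOT

A 7-joint arm with a two-finger parallel gripper is mounted at the origin on the work surface; the furniture and walls round the work are solid. World frame = base frame: x ahead of the robot, y to its left, z up, the work surface at z = 0. Lengths are in mm, angles in rad, forces in N, time in s.
With the tool pointing down it reaches from about 400 to 850 mm from the base axis. Payload 10.4 kg.
Tool frame: the origin (TCP) lies on the front face of the gripper's body, between the roots of the fingers; the fingertips stand env.nose_length ahead of it and the grasp point (between the pads) lies 51 mm ahead of it (env.nose_length is the distance from the TCP to the fingertips, in mm); z points along the fingers, y is the direction in which the jaws open and shut (so a half turn about z gives the same grasp; the last joint's range is limited). The gripper opens to 87 mm and grips with 3 to 60 N. Pads are 19 mm wide; open, the fingers measure 117 mm over their backs; the gripper's body (75 mm by 190 mm) begins 51 mm behind the grasp point.
Start: joints at [-1.313, 0.332, -0.065, 1.46, 0.022, 1.35, -0.088], TCP at [173.189, 600.542, 292.276] pointing down, gripper open.
Joint ranges: [-2.6, 2.6], [-0.5, 2.12], [-1.47, 1.34], [0.16, 2.42], [-1.27, 4.41], [0.06, 2.06], [-2.6, 2.6]. Speed limits (rad/s): [2.22, 2.22, 2.79, 2.79, 3.14, 3.14, 3.14].

INTERFACE

Orientations are given as a unit quaternion [x, y, z, w].
In Python, from cell import env gives the robot as it stands. The module is installed in compiled form; this text tells all that it offers.
- The arm moves only by the shell command python3 -m jog 'ROWS' [FORCE]. ROWS is JSON, a list of rows, each a list of 5 numbers: the opening, from 0 (shut) to 1 (fully open), then the shift along the tool's x, y, z in mm, then the turn about the tool's z in rad. A call has 1 to 8 rows; each row shifts and turns the pose as measured when the row begins, along the tool's axes as they then stand; what a row does not reach is not made up. A row lasts 1/10 s, in which the tool goes at most 50 mm and 8.59 degrees, less where a joint would pass 70% of its speed; a pose out of reach is approached as far as the arm can. A call with a gripper value outside its range is refused whole. The fingers move at their own pace and stop on an object; FORCE is the grip in N (left out, the last holds). Time passes only in rows, so rows that do not move let the fingers close. It gives the time, the measured TCP pose, the force and the opening at its end, in the units of the state.
- env.get_state(): the state, without advancing time (a new reading comes with each control period).
- env.capture(name): name is "scene" or "side" or "wrist"; returns a dict with "frame" (420x560x3 uint8, blue, green, red), "vfov" (degrees; the focal length in pixels is half the picture's height over the tangent of half this angle, whatever the lens; pixels are square), "cx", "cy" (the principal point, pixels), "T" (4x4, takes a point from camera to world coordinates). Camera axes: x right, y up, looking along -z (the intrinsics and any distortion apply to the point x, -y, -z); pixel columns grow to the right and rows downward; lengths in mm; the calibration is good to about 2 mm. A picture is of the moment at which its call begins. There is no depth.
- env.sign_off(): hands the job in, once; it reports no verdict.
Trained networks look in the newest picture that a camera, given by its name, has taken for a name from the list of things; names that differ only in an ending like _2 or _b are one class to them, and where a whole thing is asked for, a point or a joint stands for the part that bears it (a point fixed in the world has none). Each returns a list of dicts, best first, with "score" (0 to 1); they miss things now and then, are a little off and sometimes report something else, mostly with a low value. They report only what shows in the picture. A call takes as long as a camera call. They do not tell look-alikes from the thing itself.
- env.recognise(query, camera): "extent" ([centre column, centre row, width, height] in pixels, round what is visible of it).
- env.tip_of(query, camera): "point" ([column, row] in pixels: a listed point, or the origin of a listed thing).
The state is a dict: "time_s": time; "joints": joint angles; "qd": joint speeds; "joint_efforts": joint torques, N m; "position": TCP position; "eef_rot": TCP orientation; "wrist_force": force on the tool from outside, world axes, zero at the start; "wrist_torque": the same for the moment, N m; "opening": finger opening in mm.
Only numpy, scipy, OpenCV 4.12 (cv2) and the standard library are available. Lean on these libraries where they do the work, as an engineer would, in place of code of your own. Each camera call takes 0.05 s, during which the arm holds its last target.

TASK

Push the square adapter plate sideways until its edge lies flat against the long rail of the locating fixture, then, keeping it against the rail all the way, push it along the rail into the corner pocket until it is fully home against both the rail and the end stop. Only push or drag it with the fingertips: never lift it off or tip it. Leave everything else alone, and finish with the hand clear.

Things in the scene. Friction and masses are not known exactly. Their poses are not given: they have to be found in the camera images.
- adapter_plate: the square aluminium adapter plate, light metal, 62 x 62 x 10 mm, about 0.1 kg, loose, lying flat on the fixture's base plate; origin at the centre of its underside; its x and y axes are parallel to its edges, z up. At the start it lies 9 to 31 mm short of the rail (mean gap), turned up to 0.25 rad to it. Dry metal contacts, friction about 0.5 to 0.7: a turned plate pushed at its middle can jam on the rail.
- locating_fixture: locating fixture, screwed to the bench, immovable: dark base plate with light metal bars on it. Origin on the bench, under the base; x points from the open side to the rail, y along the rail to the end stop, z up. Base x = -95 to +75 mm, y = -140 to +140 mm, its top 12 mm above the bench. The bars are the rail (+x side), the end stop (+y end) and a short lip; they enclose the corner pocket
- rail (a point): middle of the rail's upper inner edge. The rail is a straight bar along the whole fixture, 16 mm thick, 14 mm high above the base top; its guiding face, toward the adapter plate, is at fixture x = +55 mm
- end_stop (a point): point on the upper inner edge of the end stop, a bar 14 mm high above the base top across the rail's far end; its face is at fixture y = +115 mm and spans x = -22 to +55 mm
- lip (a point): middle of the lip's upper inner edge. The lip is a low bar 10 mm high above the base top, joined to the end stop, y = +89 to +115 mm, inner face at fixture x = -10 mm, so the pocket between rail and lip is 65 mm wide. In front of it a slanting lead-in bar 10 mm thick flares out, its inner face running from x = -10, y = +91 to x = -22, y = +73 mm
- home (a point): where the centre of the adapter plate's underside is when it is fully home: fixture x = +24, y = +84 mm, on the base top. The plate's edges are then parallel to the rail, and its trailing part (y = 53 to 73 mm) is outside the pocket
- kf_blank: round metal blank flange, 55 mm across, 9 mm high, lying on the bench beyond the rail; origin at the centre of its underside; leave alone
- sample_tin_2: round white sample tin, 46 mm across, 19 mm high, on the bench behind the end stop; origin at the centre of its underside; leave alone
- opt_post_3: short steel optical post lying on the bench on the open side of the fixture near the pocket end, 13 mm thick, 50 mm long along its y axis; origin at the middle of its underside; leave alone
Mind the look-alikes: they are no part of the job. There is more than one size of the adapter_plate; the one meant has the size given above.

How it is judged (in metres and radians):
On the way, in this order (a step that is already met when the one before it is completed fails the run):
1. the adapter plate lies against the rail, square to it, still well short of the pocket (centre below y = 15 mm in the fixture; within 5 mm of the rail, 0.12 rad) (x of adapter_plate in the frame of locating_fixture above 0.019 m and y of adapter_plate in the frame of locating_fixture below 0.015 m and angle between the x axis of adapter_plate and the x axis of locating_fixture, either way round below 0.12 rad), for 0.1 s.
2. the adapter plate is home in the corner (x of adapter_plate in the frame of locating_fixture above 0.021 m and y of adapter_plate in the frame of locating_fixture above 0.081 m), for 0.1 s.
At the end, for the whole second after the job is handed in: the adapter plate lies flat in the corner pocket, at rest, within 3 mm of both the rail and the end stop, parallel to the rail within 0.06 rad; the flange, tin and post are within 15 mm of where they stood (all of step 2 and x of adapter_plate in the frame of locating_fixture below 0.027 m and y of adapter_plate in the frame of locating_fixture below 0.087 m and angle between the x axis of adapter_plate and the x axis of locating_fixture, either way round below 0.06 rad and z of adapter_plate in the frame of locating_fixture between 0.009 and 0.015 m and angle between adapter_plate's own z axis and vertical below 0.06 rad and linear speed of adapter_plate below 0.01 m/s and distance of each of kf_blank, sample_tin_2, opt_post_3 from where it was at the start of the episode below 0.015 m); the robot touches nothing.
It fails at once if the adapter plate is lifted more than 6 mm (z of adapter_plate in the frame of locating_fixture above 0.018 m).
It fails at once if the adapter plate is tipped more than 0.2 rad (angle between adapter_plate's own z axis and vertical above 0.2 rad).
It fails at once if the adapter plate leaves the fixture's base plate (z of adapter_plate in the frame of locating_fixture below 0.004 m or x of adapter_plate in the frame of locating_fixture below -0.095 m or y of adapter_plate in the frame of locating_fixture below -0.14 m).
It fails at once if the adapter plate travels on toward the pocket (centre past y = 15 mm) more than 10 mm off the rail (y of adapter_plate in the frame of locating_fixture above 0.015 m and x of adapter_plate in the frame of locating_fixture below 0.014 m).
It fails at once if the flange, tin or post is moved more than 15 mm (distance of any of kf_blank, sample_tin_2, opt_post_3 from where it was at the start of the episode above 0.015 m).
It also fails if it takes over 64 s, if anything falls off the work surface, if the arm or the gripper's body presses on something with over 40 N, if the wrist force passes 120 N, or if a joint passes its speed limit or range.

## Working session

There is one attempt and no reset: what is moved stays moved. The work goes in short steps, Python scripts to look and compute and a shell command to move; the robot and the scene stay as the last step left them, time stands still between calls to the robot, and variables do not carry over. Pictures are saved under pics/ and viewed, and the job is handed in when it is done.

```bash
mkdir -p pics; ls; cat > h.py <<'E'
import numpy as np, cv2
from cell import env
def shot(cam,name):
    c=env.capture(cam); cv2.imwrite(f'pics/{name}.png',c['frame']); return c
def ray(c,u,v):
    f=210/np.tan(np.radians(c['vfov'])/2)
    d=np.array([(u-c['cx'])/f,-(v-c['cy'])/f,-1]); T=np.array(c['T'])
    return T[:3,3],T[:3,:3]@d
def onz(c,u,v,z):
    o,d=ray(c,u,v); return o+d*(z-o[2])/d[2]
def proj(c,p):
    f=210/np.tan(np.radians(c['vfov'])/2); T=np.array(c['T'])
    q=T[:3,:3].T@(np.array(p)-T[:3,3]); return np.array([c['cx']+f*q[0]/-q[2],c['cy']-f*q[1]/-q[2]])
E
python3 - <<'E'
from h import *
s=env.get_state(); print(s, env.nose_length)
for cam in ['scene','side','wrist']:
    c=shot(cam,cam+'0'); print(cam,{k:v for k,v in c.items() if k!='frame'})
    for q in ['adapter_plate','locating_fixture','kf_blank','sample_tin_2','opt_post_3']:
        print(q,[(np.round(r['extent']).tolist(),round(r['score'],2)) for r in env.recognise(q,cam)][:4])
    for q in ['adapter_plate','rail','end_stop','lip','home','locating_fixture']:
        print('tip',q,[(np.round(r['point'],1).tolist(),round(r['score'],2)) for r in env.tip_of(q,cam)][:4])
E
```

```text
pics
{'time_s': 0.0, 'joints': array([-1.31260475,  0.33285247, -0.06471738,  1.46093924,  0.02156639,
        1.34992562, -0.08850115]), 'qd': array([ 0.00016119, -0.0004572 ,  0.00022791, -0.00077327,  0.001453  ,
        0.00029301, -0.00053018]), 'joint_efforts': array([-1.02294023e-03, -6.23246741e+01,  2.40848854e-02, -3.89903426e+01,
       -6.13569003e-02,  3.97908222e-02,  1.22371762e-04]), 'position': array([173.09872147, 600.24170671, 291.46702129]), 'eef_rot': array([ 1.39920711e-01,  9.90162453e-01, -7.10318517e-04, -8.54288240e-05]), 'wrist_force': array([-0.01787687,  0.73662549, -0.07911053]), 'wrist_torque': array([-0.01127243, -0.03271326, -0.01266162]), 'opening': 86.83035656930949} 69.7
scene {'vfov': 56.41687293622557, 'cx': 281.4671480836179, 'cy': 206.6233610622773, 'T': array([[ 7.04567370e-01,  3.70873905e-01, -6.05010221e-01,
         1.58041858e+01],
       [-7.09273216e-01,  3.95334838e-01, -5.83645329e-01,
        -4.57655335e+02],
       [ 2.27227950e-02,  8.40335000e-01,  5.41590955e-01,
         5.02727493e+02],
       [ 0.00000000e+00,  0.00000000e+00
[... 1651 characters left out ...]
82.3], 0.77)]
tip home [([243.7, 277.0], 0.86)]
tip locating_fixture [([268.0, 249.0], 0.96)]
wrist {'vfov': 66.46837837975532, 'cx': 278.1573471746661, 'cy': 208.91335977394047, 'T': array([[ 2.77832733e-01, -9.14021270e-01, -2.95591085e-01,
         9.13298548e+01],
       [ 9.60629279e-01,  2.64160162e-01,  8.60859890e-02,
         6.24392223e+02],
       [-6.01036071e-04, -3.07870957e-01,  9.51427934e-01,
         3.86053573e+02],
       [ 0.00000000e+00,  0.00000000e+00,  0.00000000e+00,
         1.00000000e+00]])}
adapter_plate []
locating_fixture []
kf_blank []
sample_tin_2 []
opt_post_3 []
tip adapter_plate []
tip rail []
tip end_stop []
tip lip []
tip home []
tip locating_fixture []
```

```bash
python3 - <<'E'
from h import *
a=cv2.imread('pics/scene0.png');b=cv2.imread('pics/side0.png')
cv2.imwrite('pics/scene0z.png',cv2.resize(a[150:310,170:430],None,fx=3,fy=3,interpolation=cv2.INTER_CUBIC))
cv2.imwrite('pics/side0z.png',cv2.resize(b[150:350,180:430],None,fx=3,fy=3,interpolation=cv2.INTER_CUBIC))
E
```

```text
(no output)
```

View pics/scene0z.png

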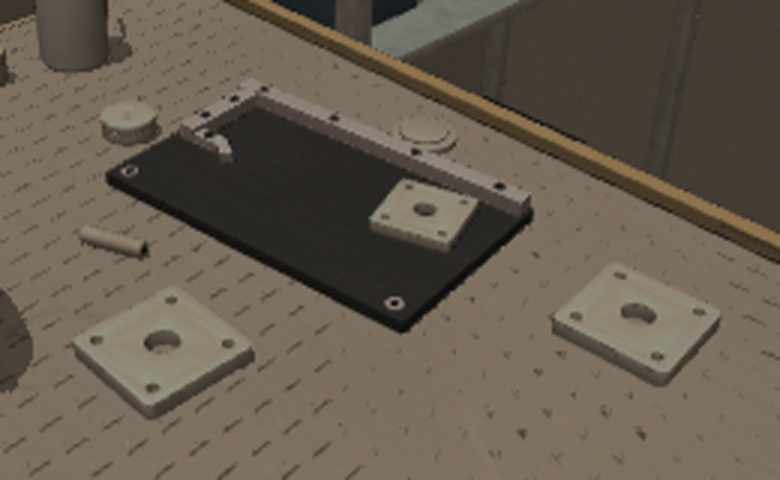

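View pics/side0z.png

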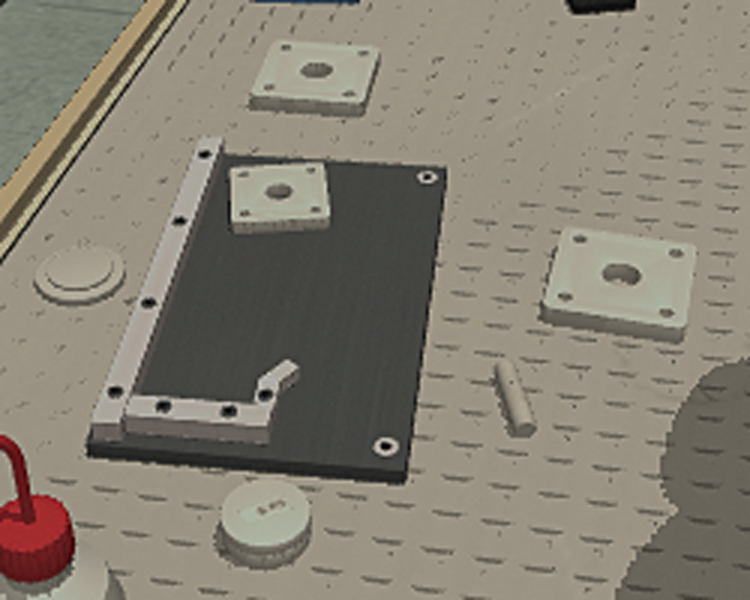

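The scene has three plates. Two larger ones lie on the bench, at scene (225,270) and (383,260). A smaller one lies on the dark base, at scene (310,222) and side (274,218). The one on the base fits the description, and I'll confirm it by size in enlarged crops.

```bash
python3 - <<'E'
from h import *
a=cv2.imread('pics/scene0.png');b=cv2.imread('pics/side0.png')
cv2.imwrite('pics/s1.png',cv2.resize(a[195:265,280:360],None,fx=8,fy=8,interpolation=cv2.INTER_CUBIC))
cv2.imwrite('pics/s2.png',cv2.resize(b[190:255,245:335],None,fx=8,fy=8,interpolation=cv2.INTER_CUBIC))
E
```

```text
(no output)
```

View pics/s1.png

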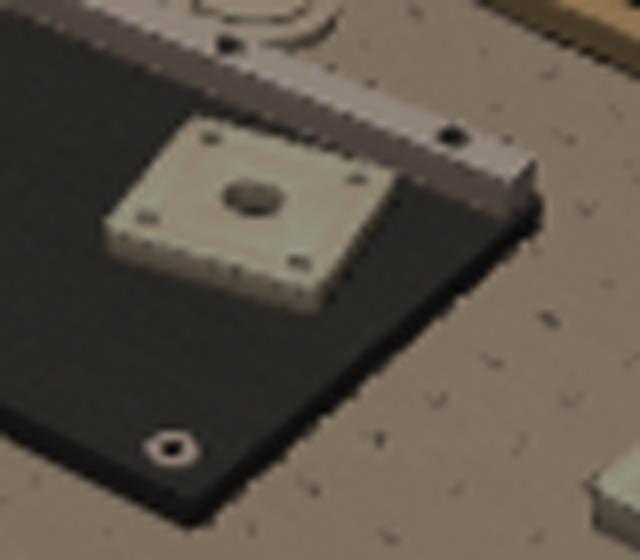

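View pics/s2.png

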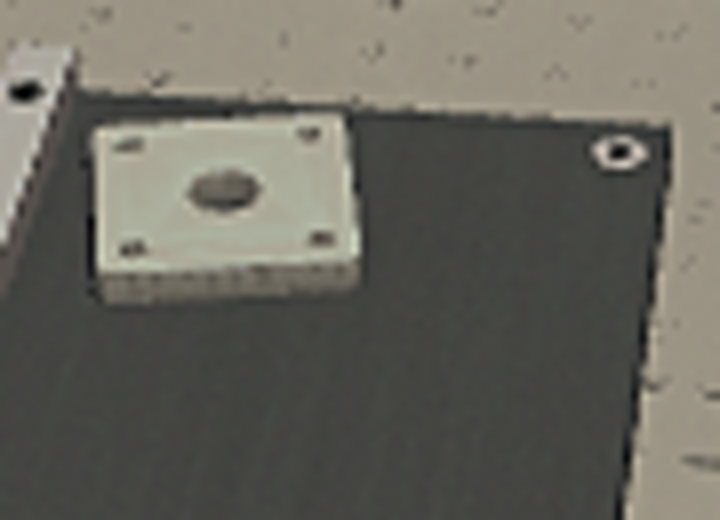

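```bash
cat > fit.py <<'E'
from h import *
from scipy.optimize import least_squares
def P(pose,p): 
    x,y,t=pose; return np.array([x+np.cos(t)*p[0]-np.sin(t)*p[1], y+np.sin(t)*p[0]+np.cos(t)*p[1], p[2]])
def fit(obs,x0):  # obs: (cam,localpt,px)
    f=lambda v: np.concatenate([proj(c,P(v,p))-np.array(u) for c,p,u in obs])
    r=least_squares(f,x0,loss='soft_l1'); return r.x,f(r.x).reshape(-1,2)
def inv(F,pose):
    x,y,t=F; d=np.array(pose[:2])-F[:2]; c,s=np.cos(t),np.sin(t)
    return c*d[0]+s*d[1],-s*d[0]+c*d[1],pose[2]-t
E
python3 - <<'E'
from fit import *
S=env.capture('scene');D=env.capture('side')
A=lambda u,v:(170+(u+.5)/3-.5,150+(v+.5)/3-.5)
B=lambda u,v:(180+(u+.5)/3-.5,150+(v+.5)/3-.5)
a=lambda u,v:(280+u/8-.4,195+v/8-.4)
b=lambda u,v:(245+u/8-.4,190+v/8-.4)
# yaw guess
p1=onz(D,*B(405,472),12);p2=onz(D,*b(670,128),12);print(p1,p2,np.linalg.norm(p1-p2))
d=p1-p2;t0=np.arctan2(d[1],d[0])-np.pi/2
obs=[(S,(-95,140,12),A(108,176)),(S,(-95,-140,12),a(195,508)),(S,(75,-140,12),a(540,205)),(S,(55,-140,26),a(512,180)),(S,(71,-140,26),a(535,162)),
(D,(-95,-140,12),b(670,128)),(D,(-95,140,12),B(405,472)),(D,(75,140,12),B(89,445)),(D,(55,-140,26),b(75,48)),(D,(55,115,26),B(130,398)),(D,(-22,115,26),B(262,404)),(S,(55,115,26),A(258,97))]
F,r=fit(obs,[*(p1+p2)[:2]/2,t0]);print('F',F);print(np.round(r,1).tolist())
for cam in (S,D):
  o=[q for q in obs if q[0] is cam]; G,_=fit(o,F); print('single',G)
cs=[a(190,116),a(396,174),a(318,292),a(107,226)]; cd=[b(95,127),b(345,113),b(358,262),b(100,272)]
for cam,cc in ((S,cs),(D,cd)):
  w=np.array([onz(cam,*q,22) for q in cc])
  print('sides',[round(np.linalg.norm(w[i]-w[i-1]),1) for i in range(4)], 'centre',w.mean(0), [np.round(inv(F,(x,y,0))[:2],1).tolist() for x,y,_ in w])
np.save('F.npy',F)
E
```

```text
[435.86912078 195.60157447  12.        ] [469.47140415 -81.64754251  12.        ] 279.27797319223987
F [546.50944881  66.9520496    6.40262898]
[[-1.6, -2.2], [-0.5, -1.7], [0.4, -2.0], [0.0, -0.2], [0.9, -1.1], [0.5, -0.4], [0.4, -0.4], [-1.7, -0.7], [0.4, -0.8], [0.0, -1.4], [3.6, 0.5], [-0.5, -1.9]]
single [542.51167644  63.21092447   6.40638075]
single [546.76813869  68.28542458   6.4053528 ]
sides [np.float64(59.8), np.float64(61.6), np.float64(61.0), np.float64(60.8)] centre [562.93459466 -20.09473918  22.        ] [[29.0, -51.4], [41.6, -111.6], [-17.9, -125.2], [-29.1, -65.4]]
sides [np.float64(60.6), np.float64(61.4), np.float64(62.5), np.float64(60.1)] centre [565.08252334 -16.25510051  22.        ] [[44.7, -108.6], [-15.3, -121.4], [-27.2, -60.0], [31.9, -49.4]]
```

View pics/scene0.png

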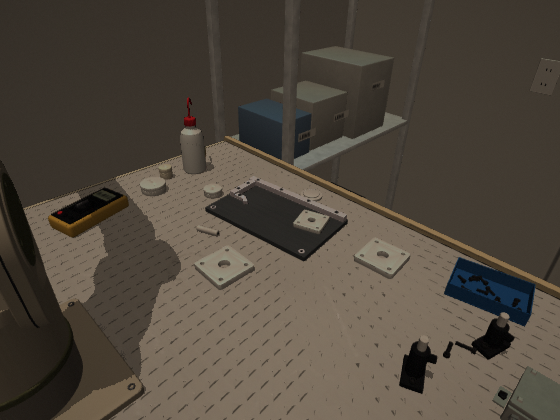

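View pics/side0.png

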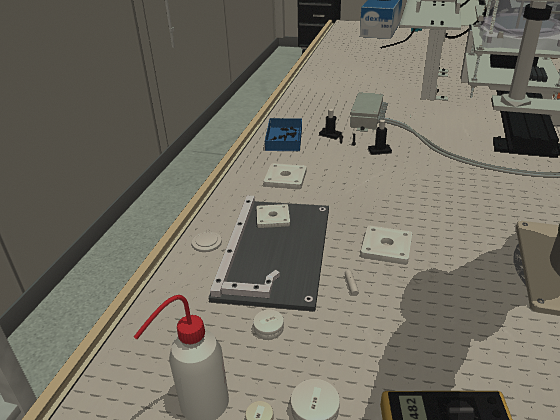

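The plate on the base measures about 62 mm a side in both views: scene corners roughly (303,209), (329,216), (319,231), (293,223). The route is clear because the bottle is far off at x≈590, y≈330. I'll move over it next.

```bash
python3 -m jog '[[0.3,-32,-34,2,0],[0.3,-32,-34,2,0],[0.3,-32,-34,2,0],[0.3,-32,-34,2,0],[0.3,-32,-34,2,0],[0.3,-32,-34,2,0],[0.3,-32,-34,2,0],[0.3,-32,-34,2,0]]'
python3 -m jog '[[0.3,-32,-34,2,-0.1],[0.3,-32,-34,2,-0.1],[0.3,-32,-34,2,-0.1],[0.3,-32,-34,2,-0.1],[0.3,0,0,0,0]]'
```

```text
time_s: 2.7
position: [345.7, 261.6, 274.0]
eef_rot: [0.135, 0.991, 0.002, -0.001]
wrist_force: [1.5, -0.3, 0.6]
opening: 31.5
time_s: 3.2
position: [460.5, 100.2, 266.8]
eef_rot: [-0.069, 0.998, 0.003, 0.002]
wrist_force: [-1.0, 0.3, -0.2]
opening: 26.0
```

```bash
python3 -m jog '[[0.4,-10,-30,2,0],[0.4,-10,-30,2,0],[0.4,0,-30,2,0],[0.4,0,-30,0,0],[0.4,0,0,0,0.01],[0.4,0,0,0,0]]'
python3 - <<'E'
from h import *
c=shot('wrist','w1')
for q in ['rail','end_stop','lip','home','adapter_plate']:
    print(q,[(np.round(r['point'],1).tolist(),round(r['score'],2)) for r in env.tip_of(q,'wrist')][:3])
E
```

```text
time_s: 3.8
position: [498.2, -18.8, 260.4]
eef_rot: [-0.063, 0.998, 0.004, 0.002]
wrist_force: [0.7, 0.7, -0.6]
opening: 34.8
rail [([343.5, 282.2], 0.88)]
end_stop [([451.6, 259.4], 0.86)]
lip [([438.8, 230.4], 0.94)]
home [([421.1, 257.2], 0.88), ([328.8, 318.0], 0.72)]
adapter_plate [([127.9, 239.0], 0.68), ([317.3, 35.8], 0.65), ([271.2, 243.8], 0.57)]
```

View pics/w1.png

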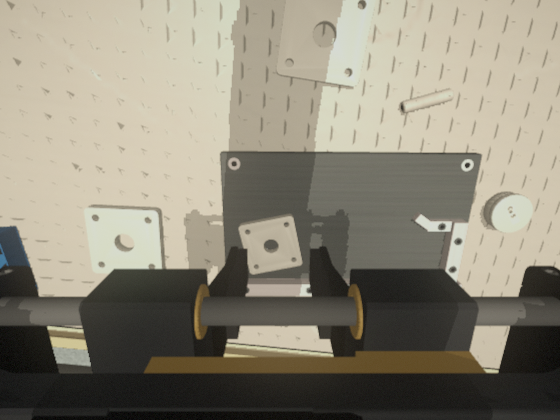

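```bash
python3 - <<'E'
from h import *
a=cv2.imread('pics/w1.png')
cv2.imwrite('pics/w1a.png',cv2.resize(a[140:290,210:350],None,fx=4,fy=4,interpolation=cv2.INTER_CUBIC))
cv2.imwrite('pics/w1b.png',cv2.resize(a[140:290,390:530],None,fx=4,fy=4,interpolation=cv2.INTER_CUBIC))
E
```

```text
(no output)
```

View pics/w1a.png

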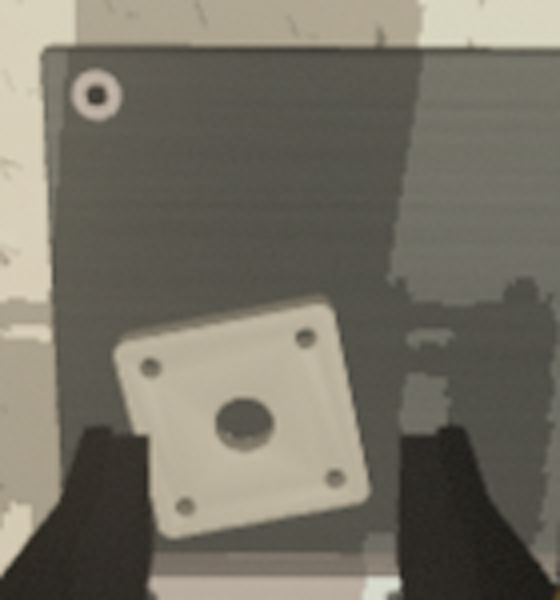

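View pics/w1b.png

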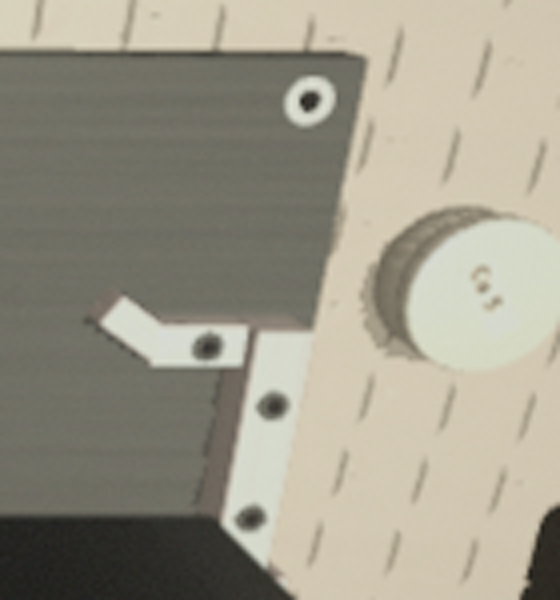

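```bash
python3 - <<'E'
from fit import *
W=env.capture('wrist')
a=lambda u,v:(210+u/4-.4,140+v/4-.4); b=lambda u,v:(390+u/4-.4,140+v/4-.4)
F0=np.load('F.npy');F0[2]-=2*np.pi
obs=[(W,(-95,-140,12),a(45,50)),(W,(-95,140,12),b(364,60)),(W,(-22,115,26),b(253,332)),(W,(-10,91,22),b(152,367))]
F,r=fit(obs,F0);print(F,np.round(r,1).tolist())
for q,z in ((a(250,552),12),(a(250,577),26)): p=onz(W,*q,z);print('rail',np.round(inv(F,(p[0],p[1],0)),1))
cc=[a(115,345),a(333,303),a(370,497),a(165,540)]
w=np.array([onz(W,*q,22) for q in cc]); loc=np.array([inv(F,(x,y,0))[:2] for x,y,_ in w]); print(np.round(loc,1).tolist(),loc.mean(0))
for i in range(4):
  d=loc[i]-loc[i-1]; print(round(np.hypot(*d),1), round((np.arctan2(d[1],d[0])+np.pi/4)%(np.pi/2)-np.pi/4,3))
s=env.get_state(); print('tcp in fixture',np.round(inv(F,(*s['position'][:2],0)),1), s['position'])
q=s['eef_rot'];print('tool y dir rel fixture', np.arctan2(2*q[1]**2-1,2*q[0]*q[1])-np.pi/2-F[2])
np.save('Fw.npy',F)
E
```

```text
[5.47584323e+02 6.67320844e+01 1.17969004e-01] [[-2.0, -0.1], [1.1, -0.2], [0.0, 0.3], [0.1, 0.2]]
rail [ 55.3 -83.   -0.1]
rail [ 55.4 -82.9  -0.1]
[[-15.2, -120.6], [-28.0, -60.5], [31.3, -48.3], [45.7, -107.8]] [  8.41360233 -84.30139201]
62.3 0.207
61.5 0.21
60.5 0.202
61.1 0.238
tcp in fixture [-59.  -78.7  -0.1] [498.3015607  -18.38322912 260.452095  ]
tool y dir rel fixture 0.010412408210046992
```

```bash
python3 -m jog '[[0.3,0,-2,40,-0.01],[0.3,0,-2,40,0],[0.3,0,-2,40,0],[0.3,0,0,40,0],[0.3,0,0,0,0],[0.3,0,0,0,0]]'
cat > st.py <<'E'
from fit import *
F=np.load('Fw.npy');s=env.get_state();q=s['eef_rot']
print('t',round(s['time_s'],2),'fix xy',np.round(inv(F,(*s['position'][:2],0))[:2],1),'tipz',round(s['position'][2]-env.nose_length,1),'yaw',round(np.arctan2(2*q[1]**2-1,2*q[0]*q[1])-np.pi/2-F[2],3),'open',round(s['opening'],1))
f=s['wrist_force'];c,n=np.cos(F[2]),np.sin(F[2]);print('f fix',np.round([c*f[0]+n*f[1],-n*f[0]+c*f[1],f[2]],1))
E
python3 st.py
```

```text
time_s: 4.75
position: [502.2, -20.2, 98.2]
eef_rot: [-0.072, 0.997, 0.004, 0.005]
wrist_force: [-0.5, 0.4, 0.5]
opening: 26.0
t 4.75 fix xy [-55.3 -81. ] tipz 28.5 yaw 0.025 open 26.0
f fix [-0.4  0.4  0.5]
```

```bash
python3 -m jog '[[0.3,0,-3,6,0.025],[0.3,0,0,6,0],[0.3,0,0,0,0],[0.3,0,0,0,0]]'; python3 st.py
python3 -m jog '[[0.3,-6,0,0,0],[0.3,-6,0,0,0],[0.3,-5,0,0,0],[0.3,0,0,0,0]]'; python3 st.py
```

```text
time_s: 5.15
position: [505.9, -22.6, 90.7]
eef_rot: [-0.058, 0.998, 0.005, 0.009]
wrist_force: [0.1, 0.7, 0.9]
opening: 26.0
t 5.15 fix xy [-51.9 -83.8] tipz 21.0 yaw -0.001 open 26.0
f fix [0.1 0.6 0.9]
time_s: 5.55
position: [525.5, -20.0, 92.6]
eef_rot: [-0.059, 0.998, 0.006, 0.011]
wrist_force: [0.9, 0.3, 0.2]
opening: 26.2
t 5.55 fix xy [-32.2 -83.6] tipz 22.9 yaw -0.001 open 26.2
f fix [0.9 0.2 0.2]
```

```bash
python3 -m jog '[[0.3,10,0,0,0],[0.3,5,0,0,0],[0.3,0,0,0,0]]'; python3 st.py
python3 -m jog '[[0.3,0,0,5,0],[0.3,0,0,2,0],[0.3,0,0,0,0],[0.3,0,0,0,0]]'; python3 st.py
```

```text
time_s: 5.85
position: [508.8, -22.3, 91.8]
eef_rot: [-0.058, 0.998, 0.005, 0.01]
wrist_force: [-0.8, 0.4, 0.7]
opening: 26.1
t 5.85 fix xy [-49.  -83.9] tipz 22.1 yaw -0.001 open 26.1
f fix [-0.8  0.5  0.7]
time_s: 6.25
position: [508.5, -22.0, 84.1]
eef_rot: [-0.058, 0.998, 0.006, 0.01]
wrist_force: [-0.6, -0.3, 0.5]
opening: 25.8
t 6.25 fix xy [-49.2 -83.5] tipz 14.4 yaw -0.001 open 25.8
f fix [-0.7 -0.2  0.5]
```

```bash
python3 -m jog '[[0.3,-5,0,0.3,0],[0.3,-5,0,0.3,0],[0.3,-4,0,0.3,0],[0.3,-3,0,0,0]]'; python3 st.py
python3 -m jog '[[0.3,-4,0,0.2,0],[0.3,-4,0,0.2,0],[0.3,0,0,0,0]]'; python3 st.py
python3 - <<'E'
from h import *
a=shot('wrist','w2')['frame'];b=shot('side','d2')['frame']
cv2.imwrite('pics/d2z.png',cv2.resize(b[170:310,200:340],None,fx=4,fy=4,interpolation=cv2.INTER_CUBIC))
E
```

```text
time_s: 6.65
position: [526.8, -19.7, 83.5]
eef_rot: [-0.059, 0.998, 0.006, 0.01]
wrist_force: [-1.4, 0.6, -0.2]
opening: 25.7
t 6.65 fix xy [-30.8 -83.4] tipz 13.8 yaw -0.001 open 25.7
f fix [-1.4  0.8 -0.2]
time_s: 6.95
position: [536.0, -18.6, 83.2]
eef_rot: [-0.059, 0.998, 0.006, 0.01]
wrist_force: [-0.8, 1.3, -0.2]
opening: 26.0
t 6.95 fix xy [-21.5 -83.4] tipz 13.5 yaw -0.0 open 26.0
f fix [-0.7  1.4 -0.2]
```

View pics/w2.png

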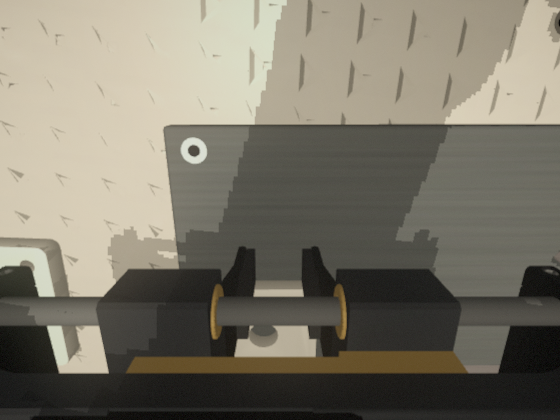

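View pics/d2z.png

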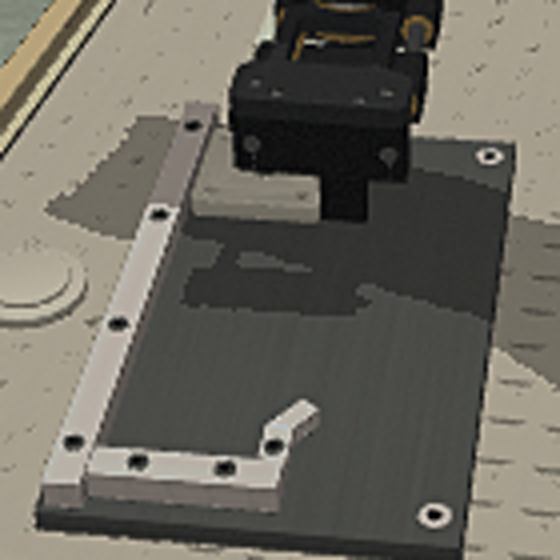

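The plate now sits against the finger in the side view, with its edge at crop (190–320, 215). It looks parallel to the rail, with a small gap left. I'll push on until I see force.

```bash
python3 -m jog '[[0.3,-2,0,0.2,0],[0.3,-2,0,0.2,0],[0.3,0,0,0,0]]'; python3 st.py
python3 -m jog '[[0.3,-2,0,0,0],[0.3,0,0,0,0]]'; python3 st.py
```

```text
time_s: 7.35
position: [537.7, -18.7, 82.5]
eef_rot: [-0.058, 0.998, 0.006, 0.007]
wrist_force: [0.9, 0.3, 0.5]
opening: 26.5
t 7.35 fix xy [-19.9 -83.7] tipz 12.8 yaw -0.001 open 26.5
f fix [0.9 0.2 0.5]
time_s: 7.55
position: [538.1, -18.8, 82.5]
eef_rot: [-0.058, 0.998, 0.006, 0.005]
wrist_force: [1.2, -0.9, 1.8]
opening: 26.2
t 7.55 fix xy [-19.5 -83.8] tipz 12.8 yaw -0.002 open 26.2
f fix [ 1.1 -1.1  1.8]
```

```bash
python3 -m jog '[[0.3,0,0,-1,0],[0.3,-4,0,0,0],[0.3,-4,0,0,0]]'; python3 st.py;python3 -m jog '[[0.3,-4,0,-0.5,0],[0.3,-4,0,0,0]]'; python3 st.py
```

```text
time_s: 7.85
position: [539.6, -18.9, 82.3]
eef_rot: [-0.058, 0.998, 0.007, -0.003]
wrist_force: [-26.1, -1.0, 28.8]
opening: 26.2
t 7.85 fix xy [-18.  -84.1] tipz 12.6 yaw -0.003 open 26.2
f fix [-26.1   2.   28.8]
time_s: 8.05
position: [540.9, -19.0, 82.4]
eef_rot: [-0.057, 0.998, 0.009, -0.012]
wrist_force: [-25.1, -0.6, 29.5]
opening: 25.7
t 8.05 fix xy [-16.8 -84.3] tipz 12.7 yaw -0.004 open 25.7
f fix [-25.    2.4  29.5]
```

```bash
python3 -m jog '[[0.3,3,0,-3,0],[0.3,10,0,-3,0],[0.3,20,0,-20,0],[0.3,20,0,-40,0],[0.3,10,0,-40,0],[0.3,0,0,0,0]]'; python3 st.py
python3 - <<'E'
from h import *
a=shot('wrist','w3')['frame']
cv2.imwrite('pics/w3z.png',cv2.resize(a[100:300,150:350],None,fx=3,fy=3,interpolation=cv2.INTER_CUBIC))
b=shot('side','d3')['frame']
cv2.imwrite('pics/d3z.png',cv2.resize(b[170:310,200:340],None,fx=4,fy=4,interpolation=cv2.INTER_CUBIC))
E
```

```text
time_s: 8.65
position: [477.7, -28.7, 192.8]
eef_rot: [-0.057, 0.998, 0.008, -0.012]
wrist_force: [0.4, -0.5, -0.3]
opening: 26.2
t 8.65 fix xy [-80.6 -86.5] tipz 123.1 yaw -0.004 open 26.2
f fix [ 0.3 -0.5 -0.3]
```

View pics/w3z.png

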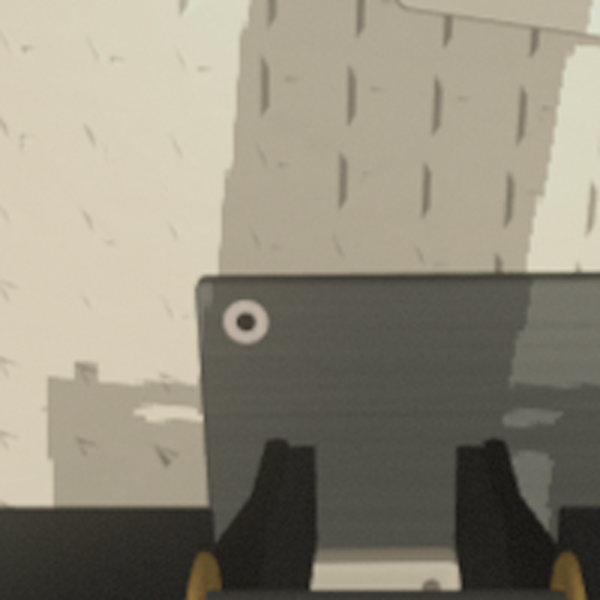

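View pics/d3z.png

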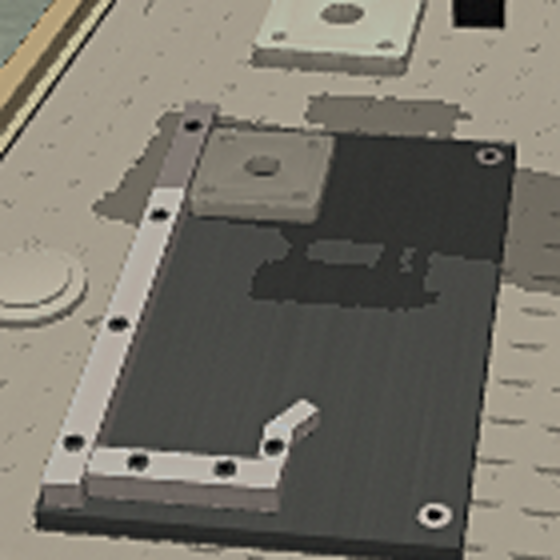

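```bash
python3 - <<'E'
from fit import *
D=env.capture('side');F=np.array([546.77,68.29,0.120])
b=lambda u,v:(200+u/4-.4,170+v/4-.4)
w=[inv(F,(*onz(D,*b(*q),22)[:2],0))[:2] for q in ((333,136),(319,212),(190,206))];print(np.round(w,1))
E
```

```text
[[  -6.2 -122.1]
 [  -9.2  -58.4]
 [  51.7  -56.4]]
```

```bash
python3 -c "
from cell import env;print(env.get_state()['joints'].round(2))"
```

```text
[-0.62  0.12  0.63  1.98 -0.09  1.1   1.74]
```

```bash
python3 -m jog '[[0.3,0,0,0,0.149],[0.3,0,0,0,0.149],[0.3,0,0,0,0.149],[0.3,0,0,0,0.149],[0.3,0,0,0,0.149],[0.3,0,0,0,0.149]]';python3 -m jog '[[0.3,0,0,0,0.149],[0.3,0,0,0,0.149],[0.3,0,0,0,0.149],[0.3,0,0,0,0.149],[0.3,0,0,0,0.08],[0.3,0,0,0,0]]'; cat >> st.py <<'E'
from scipy.spatial.transform import Rotation as R
M=R.from_quat(q).as_matrix(); Rf=R.from_euler('z',-F[2]).as_matrix(); print('tool axes in fixture\n',np.round(Rf@M,3))
E
python3 st.py
```

```text
time_s: 9.4
position: [474.1, -27.7, 180.6]
eef_rot: [0.384, 0.923, -0.004, -0.02]
wrist_force: [-0.0, -0.4, -1.0]
opening: 26.4
time_s: 10.0
position: [471.5, -27.8, 172.6]
eef_rot: [0.673, 0.739, -0.017, -0.019]
wrist_force: [-0.1, -0.1, 0.3]
opening: 26.1
t 10.0 fix xy [-86.7 -84.9] tipz 102.9 yaw -1.595 open 26.1
f fix [-0.2 -0.1  0.3]
tool axes in fixture
 [[ 0.024  0.998 -0.051]
 [ 1.    -0.023  0.007]
 [ 0.006 -0.051 -0.999]]
```

```bash
python3 -m jog '[[0.3,-15,28,0,-0.024],[0.3,-15,28,0,0],[0.3,-14,28,0,0],[0.3,-14,28,0,0],[0.3,0,0,0,0],[0.3,0,0,0,0]]'; python3 st.py
python3 - <<'E'
from h import *
shot('wrist','w4')
E
```

```text
time_s: 10.6
position: [591.4, -72.5, 158.0]
eef_rot: [0.656, 0.754, -0.02, -0.023]
wrist_force: [0.0, -0.3, 0.7]
opening: 26.0
t 10.6 fix xy [  27.2 -143.4] tipz 88.3 yaw -1.55 open 26.0
f fix [ 0.  -0.3  0.7]
tool axes in fixture
 [[-0.022  0.998 -0.061]
 [ 1.     0.022  0.007]
 [ 0.008 -0.061 -0.998]]
```

View pics/w4.png

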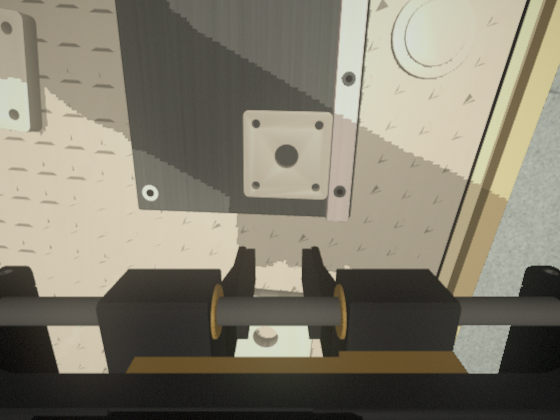

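The plate lies flush and square to the rail, at (243–333, 111–199), and the fingers are behind it.

```bash
python3 - <<'E'
from fit import *
W=env.capture('wrist');F=np.load('Fw.npy')
for q,z in (((243,111),22),((333,112),22),((329,199),22),((244,197),22),((140,209),12),((331,220),26)): print(q,np.round(inv(F,(*onz(W,*q,z)[:2],0))[:2],1))
E
```

```text
(243, 111) [ -7.6 -61.3]
(333, 112) [ 54.3 -60.6]
(329, 199) [  55.8 -122.2]
(244, 197) [  -7.6 -123.1]
(140, 209) [ -94.2 -139.1]
(331, 220) [  58.  -137.2]
```

```bash
python3 -m jog '[[0.3,0,1,20,0.015],[0.3,0,1,20,0],[0.3,0,1,18,0],[0.3,0,1,8,0],[0.3,0,0,0,0],[0.3,0,0,0,0]]'; python3 st.py
```

```text
time_s: 11.3
position: [588.8, -68.6, 92.7]
eef_rot: [0.659, 0.751, -0.018, -0.023]
wrist_force: [0.2, -0.4, 0.2]
opening: 26.2
t 11.3 fix xy [  25.  -139.2] tipz 23.0 yaw -1.56 open 26.2
f fix [ 0.1 -0.4  0.2]
tool axes in fixture
 [[-0.012  0.998 -0.057]
 [ 1.     0.012  0.011]
 [ 0.012 -0.057 -0.998]]
```

```bash
python3 -m jog '[[0.3,-1,1,4,0.01],[0.3,0,0,3,0],[0.3,0,0,0,0],[0.3,0,0,0,0]]'; python3 st.py
```

```text
time_s: 11.7
position: [590.6, -69.4, 87.4]
eef_rot: [0.663, 0.748, -0.016, -0.022]
wrist_force: [0.4, 0.5, -0.4]
opening: 26.1
t 11.7 fix xy [  26.7 -140.3] tipz 17.7 yaw -1.57 open 26.1
f fix [ 0.5  0.5 -0.4]
tool axes in fixture
 [[-0.001  0.999 -0.054]
 [ 1.     0.002  0.011]
 [ 0.011 -0.054 -0.998]]
```

```bash
python3 -m jog '[[0.3,4,0,1.5,0],[0.3,6,0,0,0],[0.3,6,0.3,0,0],[0.3,6,0.3,0,0],[0.3,6,0.3,0.2,0],[0.3,6,0.3,0.2,0],[0.3,6,0.3,0.2,0],[0.3,0,0,0,0]]'; python3 st.py
```

```text
time_s: 12.5
position: [586.8, -25.9, 85.8]
eef_rot: [0.663, 0.748, -0.017, -0.022]
wrist_force: [0.3, -0.5, -0.0]
opening: 26.1
t 12.5 fix xy [ 28.  -96.6] tipz 16.1 yaw -1.57 open 26.1
f fix [ 0.3 -0.5 -0. ]
tool axes in fixture
 [[-0.002  0.999 -0.054]
 [ 1.     0.002  0.011]
 [ 0.011 -0.054 -0.998]]
```

```bash
python3 - <<'E'
from fit import *
W=shot('wrist','w5')
E
```

```text
(no output)
```

View pics/w5.png

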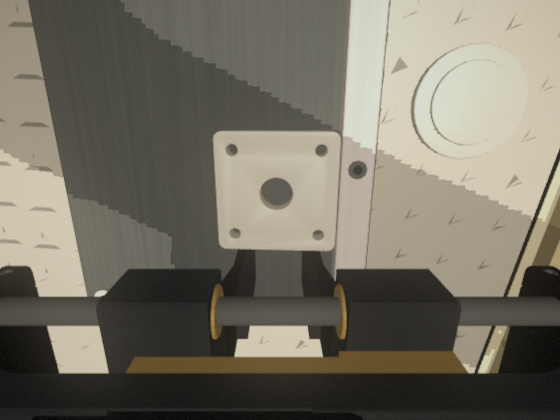

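The plate at (215–340, 131–250) is being pushed evenly by both fingers and is still against the rail.

```bash
python3 -m jog '[[0.3,8,0.2,0,0],[0.3,8,0.2,0.1,0],[0.3,8,0.2,0,0],[0.3,8,0.2,0.1,0],[0.3,8,0.2,0.1,0],[0.3,8,0.2,0.1,0],[0.3,8,0.2,0.1,0],[0.3,0,0,0,0]]'; python3 st.py
python3 - <<'E'
from fit import *
W=shot('wrist','w6')
E
```

```text
time_s: 13.35
position: [580.8, 34.6, 85.7]
eef_rot: [0.663, 0.748, -0.017, -0.022]
wrist_force: [-0.2, -0.1, -0.5]
opening: 26.3
t 13.35 fix xy [ 29.2 -35.8] tipz 16.0 yaw -1.57 open 26.3
f fix [-0.2 -0.1 -0.5]
tool axes in fixture
 [[-0.002  0.999 -0.054]
 [ 1.     0.002  0.011]
 [ 0.011 -0.054 -0.998]]
```

View pics/w6.png

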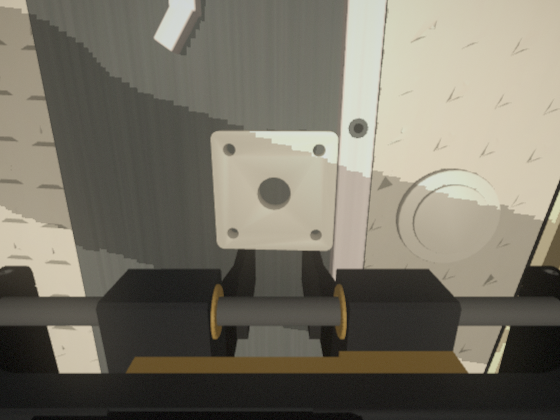

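```bash
python3 -m jog '[[0.3,8,0,0,0],[0.3,8,0.1,0.1,0],[0.3,8,0,0,0],[0.3,8,0.1,0.1,0],[0.3,8,0,0.1,0],[0.3,8,0.1,0.1,0],[0.3,6,0,0.1,0],[0.3,0,0,0,0]]'; python3 st.py
python3 - <<'E'
from fit import *
W=shot('wrist','w7')
E
```

```text
time_s: 14.2
position: [574.2, 91.8, 85.9]
eef_rot: [0.664, 0.748, -0.017, -0.022]
wrist_force: [-0.2, -0.0, 0.2]
opening: 26.1
t 14.2 fix xy [29.4 21.8] tipz 16.2 yaw -1.571 open 26.1
f fix [-0.2  0.   0.2]
tool axes in fixture
 [[-0.     0.999 -0.054]
 [ 1.     0.001  0.01 ]
 [ 0.01  -0.054 -0.998]]
```

View pics/w7.png

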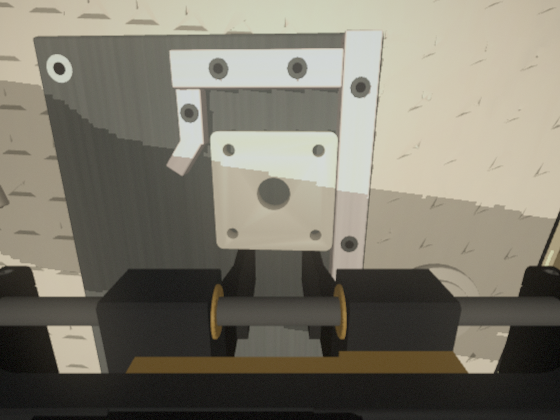

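The plate at (210–337, 131–250) is entering the pocket, still against the rail, with about 20 mm to go. I'll slow down now.

```bash
python3 -m jog '[[0.3,4,0.1,0,0],[0.3,4,0,0,0],[0.3,4,0.1,0,0],[0.3,3,0,0,0],[0.3,0,0,0,0]]'; python3 st.py;python3 -m jog '[[0.3,2,0,0,0],[0.3,2,0,0,0],[0.3,2,0,0,0],[0.3,0,0,0,0]]'; python3 st.py
```

```text
time_s: 14.75
position: [572.6, 106.6, 86.0]
eef_rot: [0.664, 0.747, -0.017, -0.022]
wrist_force: [-0.5, -0.1, -0.0]
opening: 25.9
t 14.75 fix xy [29.5 36.7] tipz 16.3 yaw -1.573 open 25.9
f fix [-0.5 -0.  -0. ]
tool axes in fixture
 [[ 0.001  0.999 -0.054]
 [ 1.    -0.001  0.01 ]
 [ 0.009 -0.054 -0.998]]
time_s: 15.15
position: [572.1, 111.3, 86.0]
eef_rot: [0.665, 0.746, -0.018, -0.021]
wrist_force: [0.0, -0.3, 0.1]
opening: 25.9
t 15.15 fix xy [29.6 41.4] tipz 16.3 yaw -1.574 open 25.9
f fix [-0.  -0.3  0.1]
tool axes in fixture
 [[ 0.003  0.999 -0.054]
 [ 1.    -0.002  0.008]
 [ 0.007 -0.054 -0.999]]
```

```bash
python3 - <<'E'
from fit import *
W=shot('wrist','w8')
E
```

```text
(no output)
```

View pics/w8.png

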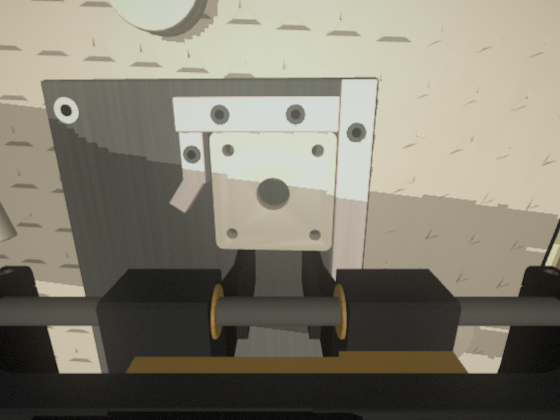

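Nearly home: the leading edge is at row 132, at the end stop. I'll press gently until I see force.

```bash
python3 -m jog '[[0.3,2,0,0,0],[0.3,2,0,0,0],[0.3,0,0,0,0]]'; python3 st.py|head -2;python3 -m jog '[[0.3,4,0.2,-0.3,0],[0.3,4,0,0,0]]'; python3 st.py|head -2
```

```text
time_s: 15.5
position: [572.0, 111.5, 86.1]
eef_rot: [0.666, 0.745, -0.019, -0.019]
wrist_force: [-0.0, -0.1, 0.6]
opening: 26.3
t 15.5 fix xy [29.5 41.5] tipz 16.4 yaw -1.577 open 26.3
f fix [-0.1 -0.1  0.6]
time_s: 15.7
position: [571.9, 112.8, 86.3]
eef_rot: [0.668, 0.744, -0.022, -0.016]
wrist_force: [2.1, -15.7, -0.2]
opening: 26.0
t 15.7 fix xy [29.5 42.9] tipz 16.6 yaw -1.582 open 26.0
f fix [  0.2 -15.8  -0.2]
```

```bash
python3 -m jog '[[0.3,-3,0,0,0],[0.3,-10,0,0,0],[0.3,-25,0,-20,0],[0.3,-30,0,-40,0],[0.3,-20,0,-45,0],[0.3,0,0,0,0]]'; python3 st.py|head -2
python3 - <<'E'
from fit import *
W=shot('wrist','w9')
b=shot('side','d9')['frame']
cv2.imwrite('pics/w9z.png',cv2.resize(W['frame'][20:220,140:400],None,fx=3,fy=3,interpolation=cv2.INTER_CUBIC))
cv2.imwrite('pics/d9z.png',cv2.resize(b[220:320,200:340],None,fx=5,fy=5,interpolation=cv2.INTER_CUBIC))
E
```

```text
time_s: 16.3
position: [586.9, 24.6, 194.4]
eef_rot: [0.667, 0.745, -0.022, -0.017]
wrist_force: [0.1, -0.9, -0.4]
opening: 26.3
t 16.3 fix xy [ 34.1 -46.5] tipz 124.7 yaw -1.579 open 26.3
f fix [-0.  -0.9 -0.4]
```

View pics/w9z.png

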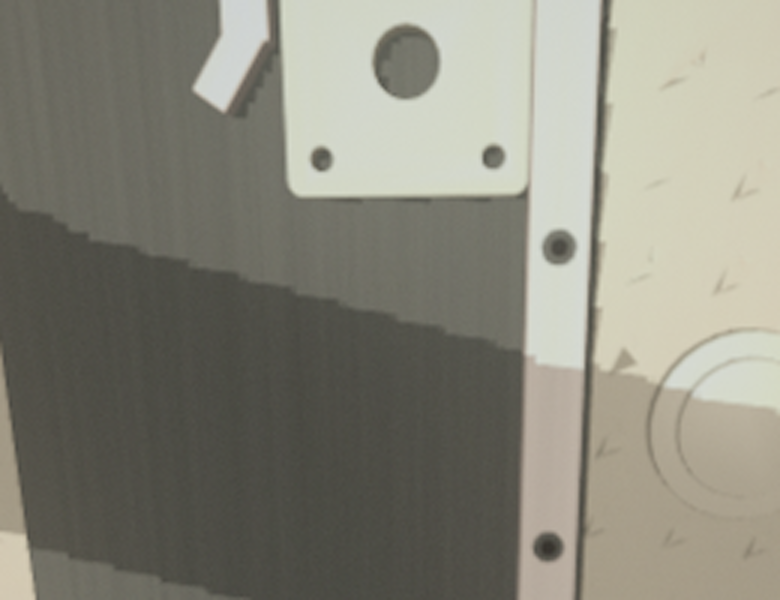

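View pics/d9z.png

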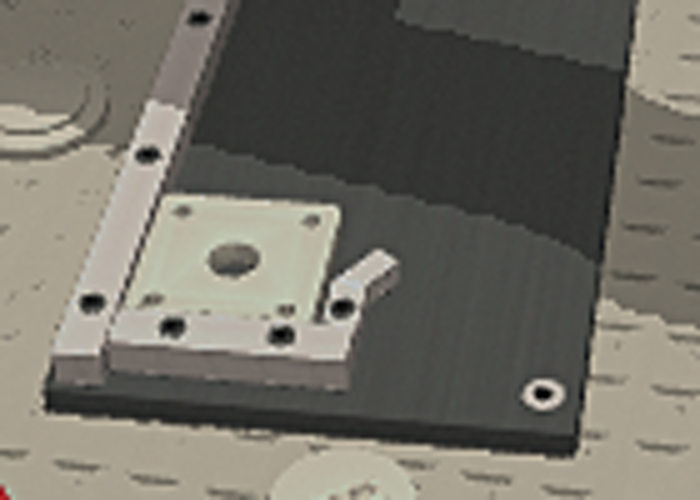

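```bash
python3 - <<'E'
from fit import *
W=env.capture('wrist');F=np.load('Fw.npy')
for n,q,z in (('trail -x',(140+287/3,20+198/3),22),('trail +x',(140+529/3,20+195/3),22),('-x edge up',(140+281/3,20+2/3),22),('rail top',(140+533/3,20+100/3),26),('rail top2',(140+523/3,20+450/3),26),('leadin corner x-22 y73',(140+222/3,20+112/3),22)): print(n,np.round(inv(F,(*onz(W,*q,z)[:2],0))[:2],1))
D=env.capture('side');G=np.array([546.77,68.29,0.120])
for q in ((340,206),(163,193)): print('side',np.round(inv(G,(*onz(D,200+q[0]/5-.4,220+q[1]/5-.4,22)[:2],0))[:2],1))
E
```

```text
trail -x [-10.5  56.1]
trail +x [51.1 56.3]
-x edge up [-10.  100.4]
rail top [51.2 77.6]
rail top2 [51.4 -8. ]
leadin corner x-22 y73 [-26.1  76.4]
side [-6.5 52.1]
side [54.5 52.3]
```

```bash
python3 -m jog '[[0.3,0,0,-30,0],[0.3,0,0,0,0],[0.3,0,0,0,0]]'; python3 -c "
from cell import env;print(env.sign_off())"
```

```text
time_s: 16.8
position: [583.7, 32.9, 214.0]
eef_rot: [0.663, 0.748, -0.028, -0.023]
wrist_force: [-0.3, 0.7, -0.4]
opening: 26.0
the job is handed in; nothing more can be done
None
```

The 62 mm plate is home in the corner pocket against the rail and the end stop. I handed the job in at about 17 s with the hand raised clear; sign-off reports no verdict.

**What I did:** I used both fingertips to push the plate square against the rail, with its centre at about fixture x = 24, y = -92 mm. I then turned the hand a quarter turn and pushed the trailing edge along the rail until the plate met the end stop. It stopped moving there, and pressing further gave about 16 N.

**Last checks:**

| Check | Result |
|---|---|
| Trailing edge, side camera | y ≈ 52 mm (should be 53) |
| Outer edge, side camera | x ≈ -6.5 mm (should be -7) |
| Parallel to the rail, wrist camera | within about 0.01 rad |

- **Disagreement:** the wrist camera read 3–4 mm off in both axes, but it showed the same shift on the rail and lead-in bar. Measured against those, it agrees with the side camera.
- **Not seen directly:** the end stop hid the plate's leading edge in the final side view and the last wrist crop didn't show it. Contact there rests on the force reading and the previous wrist picture, taken just before the final press.
- **Near slips:** the first approach came in at about the height of the plate's top, so I backed off and lowered the fingers. While seating the plate against the rail, the fingertips seemed to press on the base with about 30 N.
- **Other objects:** I never brought the hand near the flange, tin or post, but I did not measure their positions again at the end.

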